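# Push the resin-river blank square into the stop fence

### The job

Set the walnut blank up for drilling: without gripping or lifting it, push it across the bench with the fingertips until its whole long edge lies flat against the fence, and slide it along until its end butts against the red stop (not the blue one), both without a gap. Leave the blank lying there, and leave the jars, the tape measure and the mallet where they are.

Things in the scene. Friction and masses are not known exactly. Their poses are not given: they have to be found in the camera images.
- blank: Loose dark walnut board with a teal resin stripe on top, 70 (x) by 150 (y) by 32 mm high, 0.17 to 0.34 kg, lying flat on the bench, which it slides over under 1 to 4 N. Origin: centre of its underside. Its y axis runs along its length; its +x long edge is the one facing the fence. It starts 35 to 120 mm from the fence, up to 0.3 rad out of line, between the two stops.
- edge_left (a point): Bottom corner of the blank at the +y end of the long edge that faces the fence (35 mm in x, 75 mm in y from the blank's origin).
- edge_right (a point): Bottom corner of the blank at the -y end of the same long edge (35 mm in x, -75 mm in y from the blank's origin).
- fence: Plywood fence with an aluminium track on top, fixed to the bench beyond the blank: 540 mm long (along its y), 44 mm thick, 44 mm high. Origin: at bench height in the middle of its front face, which is the plane x = 0 of its frame and looks to -x, towards the robot; the fence lies at x = 0 to 44 mm.
- stop_red: Red stop block bolted to the fence, rigid: 50 mm (x, out from the fence's face) by 30 mm (y, along the fence), 50 mm high, with a black knob over the fence up to 62 mm. Origin: centre of the block's underside, 25 mm in front of the fence's face, axes parallel to the fence's. It stands 190 to 215 mm from the middle of the fence, at either end; the blue stop is at the other end.
- stop_blue: Blue stop block, the same in size and frame as the red one, at the other end of the fence. Not to be used.
- jar_teal: Loose jar with teal body and black lid, 54 mm diameter, 54 mm high, behind the fence. Origin: centre of its underside. To be left alone.
- jar_violet: Loose jar with violet body and black lid, 54 mm diameter, 54 mm high, behind the fence. Origin: centre of its underside. To be left alone.
- tape_measure: Loose yellow and black tape measure, 68 (x) by 36 (y) by 62 mm high, on the left. Origin: centre of its underside. To be left alone.
- mallet: Loose rubber mallet lying flat on the right, 256 mm long along its x (-145 to +111 mm), head 95 mm along y at its +x end, 52 mm high. Origin: at bench height under the handle. To be left alone.
There are look-alikes about, which are no part of the job. What is meant by the blank is not white, and is the smaller of those in its own colour.

How it is judged (in metres and radians):
At the end, for the whole second after the job is handed in: Both ends of the blank's long edge are within 3 mm of the fence's face, its end is within 3 mm of the red stop's inner side (blank between the stops), and it lies flat and at rest on the bench (x of each of edge_left, edge_right in the frame of fence above -0.003 m and y of blank in the frame of fence between -0.16 and 0.16 m and linear speed of blank below 0.01 m/s and height (world z) of blank below 0.004 m and angle between blank's own z axis and vertical below 0.04 rad and (y of blank in the frame of stop_red between 0.085 and 0.093 m or y of blank in the frame of stop_red between -0.093 and -0.085 m)); the robot touches nothing.
It fails at once if the blank is lifted or tipped (height (world z) of blank above 0.01 m or angle between blank's own z axis and vertical above 0.15 rad).
It fails at once if the teal jar is moved more than 15 mm (distance of jar_teal from where it was at the start of the episode above 0.015 m).
It fails at once if the violet jar is moved more than 15 mm (distance of jar_violet from where it was at the start of the episode above 0.015 m).
It fails at once if the tape measure is moved more than 15 mm (distance of tape_measure from where it was at the start of the episode above 0.015 m).
It fails at once if the mallet is moved more than 15 mm (distance of mallet from where it was at the start of the episode above 0.015 m).
It also fails if it takes over 48 s, if anything falls off the work surface, if the arm or the gripper's body presses on something with over 40 N, if the wrist force passes 120 N, or if a joint passes its speed limit or range.

### The arm

A 6-joint arm with a two-finger parallel gripper is mounted at the origin on the work surface. World frame = base frame: x ahead of the robot, y to its left, z up, the work surface at z = 0. Lengths are in mm, angles in rad, forces in N, time in s.
With the tool pointing down it reaches from about 400 to 825 mm from the base axis. Payload 7 kg.
Tool frame: the origin (TCP) lies midway between the tips of the shut fingers; the grasp point (between the pads) lies 19 mm behind it; z points along the fingers, y is the line along which they close (so a half turn about z gives the same grasp; the last joint's range is limited). The gripper opens to 88 mm and grips with 3 to 60 N. Pads are 19 mm wide; open, the fingers measure 130 mm over their backs; the gripper's body (78 mm by 193 mm) begins 47 mm behind the grasp point.
Start: joints at [-1.024, 0.359, 0.012, 0, -1.224, -0.288], TCP at [172.72, -652.505, 226.561] pointing down, gripper open.
Joint ranges: [-3.07, 3.07], [-1.43, 2.12], [-1.02, 1.25], [-3.03, 1.67], [-3.05, -0], [-3.03, 3.03]. Speed limits (rad/s): [2.39, 2.39, 3.01, 3.14, 3.14, 3.14].

### API

Orientations are given as [roll, pitch, yaw] about the fixed x, y, z axes, in that order (R = Rz(yaw) Ry(pitch) Rx(roll)).
In Python, from station import manip, eyes gives the robot as it stands.
- The arm moves only by the tool send_rows, never from a script. Its argument "series" is text: rows parted by semicolons, each of 7 numbers parted by spaces: the turn, a rotation vector about the tool's x, y, z in rad, then the shift along the tool's x, y, z in m, then the closure, from 0 (fully open) to 1 (shut). In form: rx ry rz x y z hand; .... A call has 1 to 8 rows; each row shifts and turns the commanded pose from where the row before left it, along the tool's axes as they then stand; what a row does not reach is not made up. A row lasts 1/8 s, in which the tool goes at most 62.5 mm and 10.7 degrees, less where a joint would pass 70% of its speed; a pose out of reach is approached as far as the arm can. A call is refused whole if a number of a shift passes 0.0625 or a number of a turn 0.188, either way. A call with a gripper value outside its range is refused whole. The fingers move at their own pace and stop on an object; the grip force is fixed at half the most. Time passes only in rows, so rows that do not move let the fingers close. It gives the time, the measured TCP pose, the force, the opening and the grip force at its end, in the units of the state.
- manip.get_obs(): the state, without advancing time (a new reading comes with each control period).
- eyes.snapshot(name): name is "scene" or "side" or "wrist"; returns a dict with "img" (400x640x3 uint8, red, green, blue), "mtx" (3x3 intrinsics, pixels), "k1" (the pictures are not rectified: a ray, as slopes to the right and down, at radius r is drawn at 1 + k1 r^2 times it, then the intrinsics apply), "world_to_cam" (4x4, takes a point from world to camera coordinates). Camera axes: x right, y up, looking along -z (the intrinsics and any distortion apply to the point x, -y, -z); pixel columns grow to the right and rows downward; lengths in mm; the calibration is good to about 2 mm. A picture is of the moment at which its call begins. There is no depth.
- manip.sign_off(): hands the job in; it is judged then, once.
The state is a dict: "time": time; "q": joint angles; "dq": joint speeds; "joint_efforts": joint torques, N m; "tool_pos": TCP position; "orientation": TCP orientation; "wrist_force": force on the tool from outside, world axes, zero at the start; "moment": the same for the moment, N m; "grip_width": opening from 0.0 (shut) to 1.0 (fully open); "gripper_force": force on a finger pad.
Only numpy, scipy, OpenCV 4.12 (cv2) and the standard library are available. Lean on these libraries where they do the work, as an engineer would, in place of code of your own. Each camera call takes 0.05 s, during which the arm holds its last target. There are 200 camera calls.

## Working session

There is one attempt and no reset: what is moved stays moved. The work goes in short steps, Python scripts to look and compute and a tool call to move; the robot and the scene stay as the last step left them, time stands still between calls to the robot, and variables do not carry over. Pictures are saved under pics/ and viewed, at most 10 in all, crops included, and the job is handed in when it is done.

Besides the shell and the picture viewer there is one more tool, called after ">>>" as a command line: name --argument value ..., lists and objects as JSON in quotes. send_rows: Moves the arm, as the interface text tells. Its arguments: {"type":"object","properties":{"series":{"type":"string"}},"required":["series"]}

```bash
mkdir -p pics; cat > h.py <<'E'
import numpy as np, cv2
from station import manip, eyes
def snap(n,f=None):
    s=eyes.snapshot(n); s={k:(np.array(v) if k!='k1' else v) for k,v in s.items()}
    if f: cv2.imwrite('pics/'+f,cv2.cvtColor(s['img'],cv2.COLOR_RGB2BGR))
    return s
def ray(s,px):
    px=np.array(px,float).reshape(-1,1,2)
    d=cv2.undistortPoints(px,s['mtx'].astype(float),np.array([s['k1'],0,0,0,0.]))[:,0]
    R=s['world_to_cam'][:3,:3];t=s['world_to_cam'][:3,3]
    v=np.c_[d[:,0],-d[:,1],-np.ones(len(d))]@R
    return -R.T@t, v
def onz(s,px,z):
    c,v=ray(s,px); return c+v*((z-c[2])/v[:,2])[:,None]
E
python3 - <<'E'
from h import *
a=snap('scene','s1.png'); b=snap('side','d1.png')
for s in(a,b): print(ray(s,[[320,200]]),s['mtx'][0,0],s['k1'])
o=manip.get_obs();print(o)
E
```

```text
(array([1011.99647323,  349.86922825,  937.63250921]), array([[-0.44224824, -0.33414528, -0.83236799]])) 464.72505964155135 -0.01315933806451367
(array([339.53225253, 873.43394796, 591.44671364]), array([[ 0.17735113, -0.83771912, -0.51660465]])) 389.98217834236783 -0.03608929120890496
{'time': 0.1, 'q': array([-1.02389511e+00,  3.59327044e-01,  1.11970201e-02, -3.31794366e-04,
       -1.22408204e+00, -2.88090707e-01]), 'dq': array([ 0.0008465 ,  0.00037402,  0.00323509,  0.00095193,  0.00169779,
       -0.00066792]), 'joint_efforts': array([-8.65752536e-04, -5.84162199e+01,  2.93750238e+01,  7.01549068e+00,
        1.00948586e-02, -5.42761381e-05]), 'tool_pos': array([ 172.63111298, -652.12534993,  225.72481206]), 'orientation': array([ 3.14014663e+00, -1.03210792e-04, -2.88289504e+00]), 'wrist_force': array([0.07134022, 0.00540484, 0.21903823]), 'moment': array([ 0.00712331, -0.00983514,  0.00691528]), 'gripper_force': 0.0, 'grip_width': 1.0011269464946064}
```

View pics/s1.png

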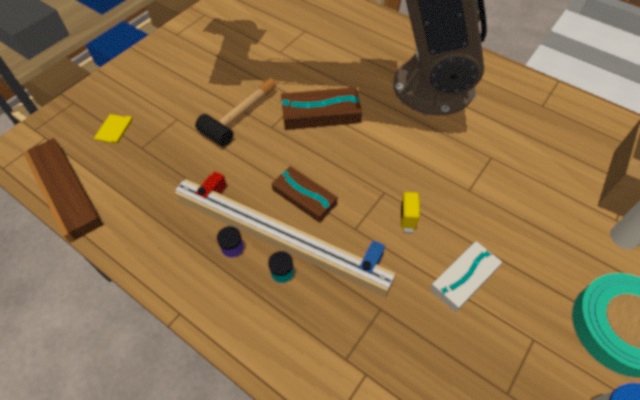

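View pics/d1.png

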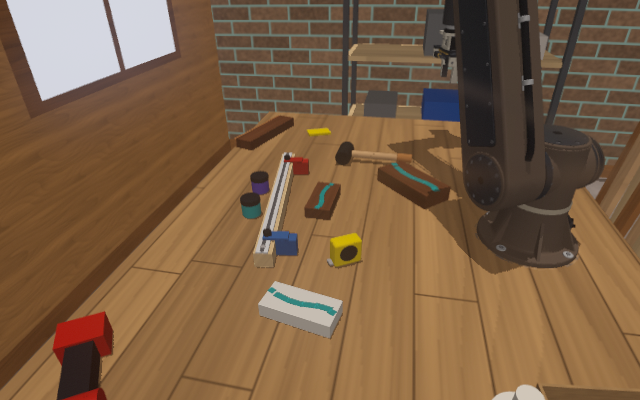

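The small walnut blank with its teal stripe is at (305,192) in the scene view and (323,200) in the side view. The red stop is at (212,185) and (297,165), and the blue one at (373,255) and (280,243). The fence runs from (180,188) to (392,282) in the scene view. Next I'll extract the contours.

```bash
cat > m.py <<'E'
from h import *
def blob(s,seed,kind):
    hsv=cv2.cvtColor(s['img'],cv2.COLOR_RGB2HSV).astype(int);H,S,V=hsv[...,0],hsv[...,1],hsv[...,2]
    m={'wal':(V<125)|((H>75)&(H<100)&(S>90)),'red':((H<6)|(H>174))&(S>170)&(V>90),'blue':(H>100)&(H<125)&(S>110),'white':(S<85)&(V>120)}[kind].astype(np.uint8)
    m=cv2.morphologyEx(m,cv2.MORPH_OPEN,np.ones((2,2)))
    n,l,st,c=cv2.connectedComponentsWithStats(m)
    d=[1e9]+[np.hypot(*(c[i]-seed))+(1e6 if st[i,4]<40 else 0) for i in range(1,n)]
    return (l==int(np.argmin(d))).astype(np.uint8)
def poly(m,eps):
    k=max(cv2.findContours(m,0,1)[0],key=cv2.contourArea)
    return cv2.approxPolyDP(cv2.convexHull(k),eps,True)[:,0]
E
python3 - <<'E'
from m import *
out=[]
for n,seeds,roi in(('scene',dict(wal=(305,192),red=(212,185),blue=(373,255),white=(286,235)),(170,150,230,145)),('side',dict(wal=(323,200),red=(297,165),blue=(283,243),white=(277,210)),(225,140,140,130))):
    s=snap(n);im=cv2.cvtColor(s['img'],cv2.COLOR_RGB2BGR);x,y,w,h=roi
    f=3 if n=='scene' else 3
    big=cv2.resize(im[y:y+h,x:x+w],None,fx=f,fy=f,interpolation=cv2.INTER_CUBIC)
    for k,sd in seeds.items():
        p=poly(blob(s,sd,k),2.0);print(n,k,p.tolist())
        cv2.polylines(big,[((p-[x,y])*f+1).astype(np.int32)],True,(0,255,0),1)
    cv2.imwrite(f'pics/c_{n}.png',big)
E
```

```text
scene wal [[290, 168], [338, 198], [337, 206], [323, 222], [314, 220], [273, 190], [275, 181]]
scene red [[222, 176], [223, 181], [204, 197], [203, 186], [214, 174]]
scene blue [[377, 243], [384, 249], [379, 262], [372, 272], [361, 267], [371, 247]]
scene white [[177, 188], [182, 182], [186, 182], [364, 259], [394, 276], [391, 287], [386, 288], [181, 194]]
side wal [[341, 186], [341, 195], [331, 220], [317, 221], [305, 216], [305, 208], [319, 183]]
side red [[308, 174], [295, 174], [286, 161], [308, 160]]
side blue [[297, 235], [296, 241], [264, 239], [273, 233]]
side white [[287, 153], [268, 254], [256, 254], [283, 155]]
```

View pics/c_scene.png

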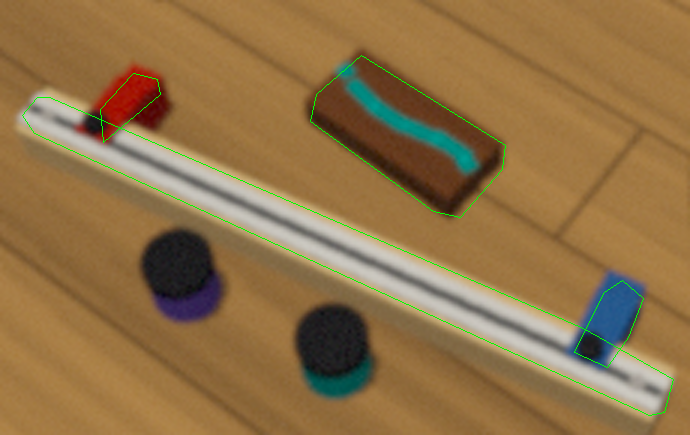

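View pics/c_side.png

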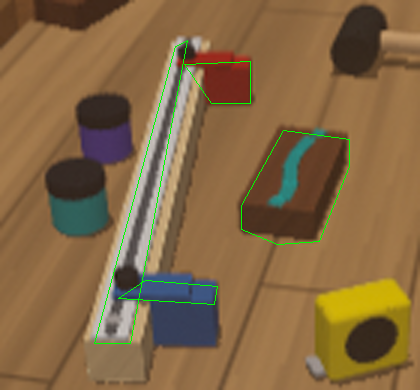

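The scene crop shows the top corners of the blank at crop pixels (362,55), (505,148), (452,205) and (312,108). The fence's top front edge runs (44,92) to (672,368). In the side crop, the red stop's inner face has its outer edge from (251,62) to (251,103).

```bash
python3 - <<'E'
from m import *
np.set_printoptions(precision=1,suppress=True)
a=snap('scene');b=snap('side')
S=lambda l:np.array([170,150])+(np.array(l,float)-1)/3
D=lambda l:np.array([225,140])+(np.array(l,float)-1)/3
print('blank scene z32',onz(a,S([[362,55],[505,148],[452,205],[312,108]]),32))
print('blank side z32',onz(b,D([[283,130],[350,138],[318,212],[242,206]]),32), 'bottom',onz(b,D([[242,233],[318,243],[350,165]]),0))
print('fence front scene z44',onz(a,S([[44,92],[672,368]]),44),'back',onz(a,S([[18,122],[655,415]]),44))
print('fence side z44',onz(b,D([[207,45],[148,348]]),44),'bottom',onz(b,D([[148,380],]),0))
print('red side top',onz(b,D([[251,62]]),50),'bot',onz(b,D([[251,103]]),0))
print('red scene top corners',onz(a,S([[135,66],[160,78]]),50), 'blue',onz(a,S([[610,272],[644,288]]),50))
def tri(p,q):
    c1,v1=ray(a,S([p]));c2,v2=ray(b,D([q]));v1,v2=v1[0],v2[0]
    t=np.linalg.lstsq(np.c_[v1,-v2],c2-c1,rcond=None)[0];x,y=c1+t[0]*v1,c2+t[1]*v2
    return (x+y)/2,np.linalg.norm(x-y)
# scene A=(362,55): far/neg-y robot side
for p,q in(((362,55),(350,138)),((505,148),(318,212)),((452,205),(242,206)),((312,108),(283,130)),((160,78),(251,62))):print(tri(p,q))
E
```

```text
blank scene z32 [[ 498.  -128.5   32. ]
 [ 503.6   18.7   32. ]
 [ 570.1   16.3   32. ]
 [ 563.2 -127.5   32. ]]
blank side z32 [[ 554.2 -129.8   32. ]
 [ 485.9 -125.2   32. ]
 [ 493.1   13.3   32. ]
 [ 561.7   15.7   32. ]] bottom [[ 563.8   11.5    0. ]
 [ 492.8   14.9    0. ]
 [ 485.8 -127.3    0. ]]
fence front scene z44 [[ 682.8 -302.8   44. ]
 [ 592.4  223.8   44. ]] back [[ 715.4 -298.2   44. ]
 [ 629.2  232.8   44. ]]
fence side z44 [[ 674.2 -289.2   44. ]
 [ 580.   236.5   44. ]] bottom [[587.9 222.2   0. ]]
red side top [[ 612.2 -241.7   50. ]] bot [[ 613.7 -241.9    0. ]]
red scene top corners [[ 623.9 -258.3   50. ]
 [ 620.8 -234.    50. ]] blue [[557.  148.8  50. ]
 [553.5 175.6  50. ]]
(array([ 489.8, -135.6,   23.4]), np.float64(6.572846024291737))
(array([496.7,  14. ,  28.2]), np.float64(9.7117280667593))
(array([565. ,  12.4,  27.3]), np.float64(5.969391588710564))
(array([ 557.5, -132.7,   27.4]), np.float64(7.099801384003236))
(array([ 615.3, -239.7,   47.2]), np.float64(9.262648377094893))
```

>>> send_rows --series "0 0 0.087 0 0 0 0; 0 0 0 -0.031 0.044 0 0; 0 0 0 -0.031 0.044 0 0; 0 0 0 -0.031 0.044 0 0; 0 0 0 -0.031 0.044 0 0; 0 0 0 -0.031 0.044 0 0; 0 0 0 -0.031 0.044 0 0; 0 0 0 -0.031 0.044 0 0"

```text
time: 1.3
tool_pos: [334.3, -310.4, 226.8]
orientation: [-3.141, 0.001, -2.97]
wrist_force: [0.8, -1.1, -0.7]
grip_width: 1.001
gripper_force: 0.0
```

>>> send_rows --series "0 0 0 -0.031 0.044 0 0; 0 0 0 -0.031 0.044 0 0; 0 0 0 -0.031 0.044 0 0; 0 0 0 -0.031 0.044 0 0; 0 0 0 -0.031 0.044 0 0; 0 0 0 0 0 0 0; 0 0 0 0 0 0 0"

```text
time: 2.17
tool_pos: [448.8, -68.5, 226.4]
orientation: [3.142, -0.0, -2.969]
wrist_force: [-0.8, -0.5, 0.4]
grip_width: 1.003
gripper_force: 0.0
```

```bash
python3 - <<'E'
from m import *
s=snap('wrist','w1.png');o=manip.get_obs();print(o['time'],o['tool_pos'],o['orientation'],o['wrist_force'],o['q']);print(ray(s,[[320,200]]))
E
```

```text
2.225 [448.61799509 -69.03909277 226.50784981] [-3.14157281e+00 -2.45140529e-04 -2.96979375e+00] [-0.76934566 -0.31665827 -1.1173325 ] [ 2.83566937e-01 -1.45449109e-02 -4.50544615e-01 -8.41157135e-06
 -1.13504245e+00 -1.68256081e+00]
(array([377.85423486, -80.69989306, 384.97434727]), array([[ 0.28545162,  0.03950254, -0.95778029]]))
```

View pics/w1.png

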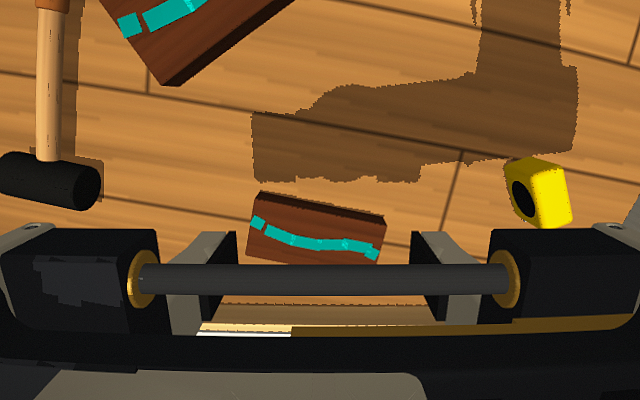

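The wrist view shows the blank's back edge running from (259,192) to (386,217), between and ahead of the fingers. The large walnut board's near corner is at (167,86), the tape measure at (540,190) and the mallet head at (50,180).

```bash
cat >> m.py <<'E'
yaw=0.172; O=np.array([632,-33.])
Rf=np.array([[np.cos(yaw),np.sin(yaw)],[-np.sin(yaw),np.cos(yaw)]])
F=lambda p:(np.atleast_2d(p)[:,:2]-O)@Rf.T
E
python3 - <<'E'
from m import *
np.set_printoptions(precision=1,suppress=True)
s=snap('wrist');a=snap('scene')
p=onz(s,[[261,191],[386,217]],0);q=onz(s,[[258,201],[386,223]],32)
print(p,q,F(p),F(q))
print('big corner',onz(s,[[167,86]],40),F(onz(s,[[167,86]],40)),'tape',F(onz(s,[[545,228],[575,220],[510,165]],30)),'mallet',F(onz(s,[[98,190]],26)))
print('tcp',F(manip.get_obs()['tool_pos']))
E
```

```text
[[ 493.5 -135.6    0. ]
 [ 499.9   16.4    0. ]] [[ 495.6 -133.    32. ]
 [ 496.6    9.9   32. ]] [[-154.   -77.4]
 [-121.7   71.3]] [[-151.5  -75.2]
 [-126.    65.4]]
big corner [[ 390.8 -235.6   40. ]] [[-272.3 -158.3]] tape [[-118.3  250.9]
 [-127.8  286. ]
 [-191.4  197.6]] mallet [[-162.3 -258.1]]
tcp [[-187.    -4.6]]
```

>>> send_rows --series "0 0 0 0 0 0.05 0; 0 0 0 0 0 0.05 0; 0 0 0 0 0 0.05 0; 0 0 0 0 0 0.045 0; 0 0 0 0 0 0.018 0; 0 0 0 0 0 0 0; 0 0 0 0 0 0 0"

```text
time: 3.2
tool_pos: [449.6, -69.1, 14.4]
orientation: [-3.142, 0.001, -2.971]
wrist_force: [-0.7, 0.0, 0.2]
grip_width: 1.0
gripper_force: 0.0
```

>>> send_rows --series "0 0 0 -0.01 0 0 0; 0 0 0 -0.01 0 0 0; 0 0 0 -0.01 0 0 0; 0 0 0 -0.01 0 0 0; 0 0 0 -0.01 0 0 0; 0 0 0 -0.01 0 0 0; 0 0 0 -0.01 0 0 0; 0 0 0 0 0 0 0"

```text
time: 4.2
tool_pos: [519.3, -56.4, 13.5]
orientation: [-3.142, 0.001, -2.97]
wrist_force: [-0.0, 0.3, -0.3]
grip_width: 1.001
gripper_force: 0.0
```

```bash
python3 - <<'E'
from m import *
np.set_printoptions(precision=1,suppress=True)
o=manip.get_obs();print(o['time'],F(o['tool_pos']),o['tool_pos'])
a=snap('scene');b=snap('side')
A=cv2.cvtColor(a['img'],4)[140:300,170:410];B=cv2.cvtColor(b['img'],4)[140:270,220:380]
A=cv2.resize(A,None,fx=2,fy=2,interpolation=2);B=cv2.resize(B,(320,260),interpolation=2)
B=cv2.copyMakeBorder(B,0,60,0,0,0);cv2.imwrite('pics/m2.png',np.hstack([A,B]))
E
```

```text
4.2 [[-115.1   -3.8]] [519.3 -56.4  13.5]
```

View pics/m2.png

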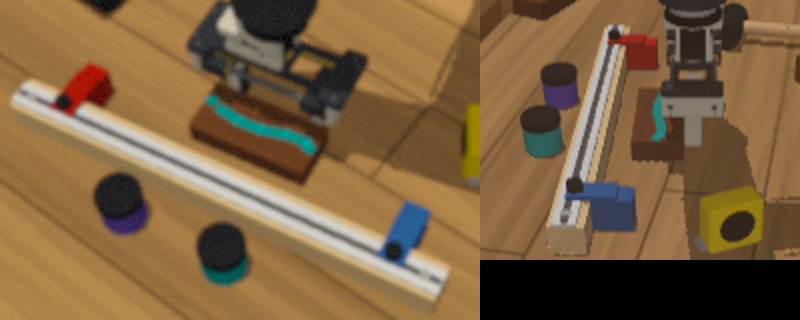

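The blank is now turned roughly parallel to the fence, sitting ahead of both fingers with about 35 mm still to go. I'll keep pushing.

>>> send_rows --series "0 0 0 -0.006 0 0 0; 0 0 0 -0.006 0 0 0; 0 0 0 -0.006 0 0 0; 0 0 0 -0.006 0 0 0; 0 0 0 -0.002 0 0 0"

```text
time: 4.92
tool_pos: [543.9, -52.2, 13.5]
orientation: [-3.142, -0.0, -2.97]
wrist_force: [-2.4, -0.3, 2.4]
grip_width: 1.003
gripper_force: 1.3
```

>>> send_rows --series "0 0 0 -0.002 0 0 0; 0 0 0 -0.002 0 0 0"

```text
time: 5.18
tool_pos: [547.7, -51.5, 13.5]
orientation: [3.142, 0.0, -2.97]
wrist_force: [-1.5, 0.4, -0.7]
grip_width: 1.0
gripper_force: 0.5
```

>>> send_rows --series "0 0 0 -0.002 0 0 0; 0 0 0 -0.002 0 0 0"

```text
time: 5.42
tool_pos: [551.6, -50.8, 13.5]
orientation: [3.142, 0.0, -2.97]
wrist_force: [-1.0, -0.1, -0.9]
grip_width: 1.001
gripper_force: 0.5
```

>>> send_rows --series "0 0 0 -0.002 0 0 0; 0 0 0 -0.002 0 0 0"

```text
time: 5.68
tool_pos: [552.0, -50.9, 13.1]
orientation: [3.141, -0.006, -2.971]
wrist_force: [-13.7, 0.3, 9.3]
grip_width: 0.998
gripper_force: 6.6
```

>>> send_rows --series "0 0 0 -0.002 0 0 0; 0 0 0 0 0 0 0"

```text
time: 5.92
tool_pos: [552.0, -51.0, 12.7]
orientation: [3.141, -0.01, -2.972]
wrist_force: [-14.9, 0.9, 9.9]
grip_width: 1.0
gripper_force: 7.5
```

```bash
python3 - <<'E'
from m import *
o=manip.get_obs();print(o['tool_pos'],F(o['tool_pos']),o['orientation'],o['wrist_force'],o['moment'])
E
```

```text
[551.99217958 -50.95157754  12.68618693] [[-81.89972909  -3.993099  ]] [ 3.14128045 -0.00950173 -2.97182366] [-14.91364185   0.94404119   9.85944992] [-0.061472    5.40907489 -0.29689617]
```

>>> send_rows --series "0 0 0 0.015 0 0 0; 0 0 0 0.03 0 0 0; 0 0 0 0 0 -0.06 1; 0 0 0 0 0 -0.06 1; 0 0 -0.18 0 0.06 -0.03 1; 0 0 -0.18 0 0.06 0 1; 0 0 -0.18 0 0 0 1; 0 0 -0.18 0 0 0 1"

```text
time: 6.92
tool_pos: [483.1, 55.2, 162.2]
orientation: [-3.14, 0.003, -2.241]
wrist_force: [0.3, 0.4, 0.1]
grip_width: 0.382
gripper_force: 0.0
```

>>> send_rows --series "0 0 -0.18 0 0 0 1; 0 0 -0.18 0 0 0 1; 0 0 -0.18 0 0 0 1; 0 0 -0.18 0 0 0 1; 0 0 -0.131 0 0 0 1; 0 0 0 0 0 0 1; 0 0 0 0 0 0 1"

```text
time: 7.8
tool_pos: [483.0, 53.9, 161.7]
orientation: [-3.141, 0.0, -1.402]
wrist_force: [0.5, -1.2, -0.4]
grip_width: 0.006
gripper_force: 0.0
```

```bash
python3 - <<'E'
from m import *
o=manip.get_obs();print(o['time'],o['tool_pos'],F(o['tool_pos']),o['orientation'],o['grip_width'])
a=snap('scene');b=snap('side')
A=cv2.cvtColor(a['img'],4)[170:270,190:400];B=cv2.cvtColor(b['img'],4)[145:265,240:340]
A=cv2.resize(A,None,fx=2,fy=2,interpolation=2);B=cv2.resize(B,None,fx=3,fy=3,interpolation=2)
A=cv2.copyMakeBorder(A,0,160,0,0,0);cv2.imwrite('pics/m3.png',np.hstack([A,B]))
E
```

```text
7.8 [482.97608685  53.94694888 161.70611385] [[-131.94373385  111.16991367]] [-3.14066945e+00  2.57481929e-04 -1.40157583e+00] 0.0056224693141709884
```

View pics/m3.png

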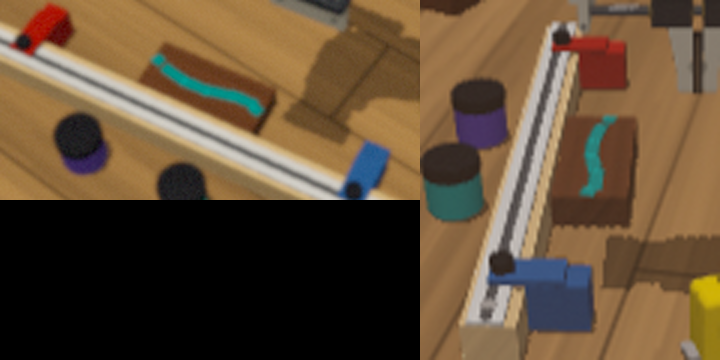

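The blank lies along the fence. Its free +y end corner is at crop pixels (275,92) in the scene half and (631,197) in the side half, and the red stop's inner corner is at (72,12) and (626,42).

```bash
python3 - <<'E'
from m import *
np.set_printoptions(precision=1,suppress=True)
a=snap('scene');b=snap('side')
print(F(onz(a,[[190+137.2,170+46],[190+86,170+22]],32)),F(onz(b,[[240+210.5/3,145+197/3],[240+217/3,145+119/3]],32)))
print(F(onz(a,[[226,176.3]],50)),F(onz(b,[[240+206/3,145+42/3]],50)))
E
```

```text
[[-64.4  70.8]
 [-70.4 -67.2]] [[-74.5  71.5]
 [-73.7 -71.6]]
[[ -47.  -188.7]] [[ -55.8 -212.4]]
```

>>> send_rows --series "0 0 0 0 -0.047 0 1; 0 0 0 0 -0.047 0 1; 0 0 0 0 0 0.05 1; 0 0 0 0 0 0.05 1; 0 0 0 0 0 0.035 1; 0 0 0 0 0 0.014 1; 0 0 0 0 0 0 1; 0 0 0 0 0 0 1"

```text
time: 9.0
tool_pos: [576.5, 70.3, 14.0]
orientation: [-3.139, 0.0, -1.399]
wrist_force: [-0.2, -0.0, 0.6]
grip_width: 0.006
gripper_force: 0.0
```

>>> send_rows --series "0 0 0 0.01 0 0 1; 0 0 0 0.01 0 0 1; 0 0 0 0.006 0 0 1; 0 0 0 0.006 0 0 1; 0 0 0 0.006 0 0 1; 0 0 0 0.006 0 0 1; 0 0 0 0.006 0 0 1; 0 0 0 0.006 0 0 1"

```text
time: 10.0
tool_pos: [585.0, 14.4, 12.5]
orientation: [3.142, 0.0, -1.399]
wrist_force: [-0.3, 2.9, 2.0]
grip_width: 0.008
gripper_force: 1.4
```

>>> send_rows --series "0 0 0 0.006 0 0 1; 0 0 0 0.006 0 0 1; 0 0 0 0.006 0 0 1; 0 0 0 0.006 0 0 1; 0 0 0 0.006 0 0 1; 0 0 0 0.006 0 0 1; 0 0 0 0.006 0 0 1; 0 0 0 0.006 0 0 1"

```text
time: 11.0
tool_pos: [593.2, -33.0, 12.5]
orientation: [3.142, 0.0, -1.399]
wrist_force: [-0.4, 2.2, 1.2]
grip_width: 0.004
gripper_force: 1.3
```

>>> send_rows --series "0 0 0 0.006 0 0 1; 0 0 0 0.006 0 0 1; 0 0 0 0.006 0 0 1; 0 0 0 0.006 0 0 1; 0 0 0 0.003 0 0 1"

```text
time: 11.62
tool_pos: [597.8, -59.6, 12.5]
orientation: [3.142, 0.0, -1.399]
wrist_force: [-0.9, 3.2, 2.4]
grip_width: 0.003
gripper_force: 1.2
```

```bash
python3 - <<'E'
from m import *
np.set_printoptions(precision=1,suppress=True)
o=manip.get_obs();print(o['time'],o['tool_pos'],F(o['tool_pos']))
a=snap('scene');b=snap('side')
A=cv2.cvtColor(a['img'],4)[150:260,190:400];B=cv2.cvtColor(b['img'],4)[145:245,250:340]
A=cv2.resize(A,None,fx=2,fy=2,interpolation=2);B=cv2.resize(B,None,fx=4,fy=4,interpolation=2)
A=cv2.copyMakeBorder(A,0,180,0,0,0);cv2.imwrite('pics/m4.png',np.hstack([A,B]))
E
```

```text
11.625 [597.8 -59.6  12.5] [[-38.2 -20.3]]
```

View pics/m4.png

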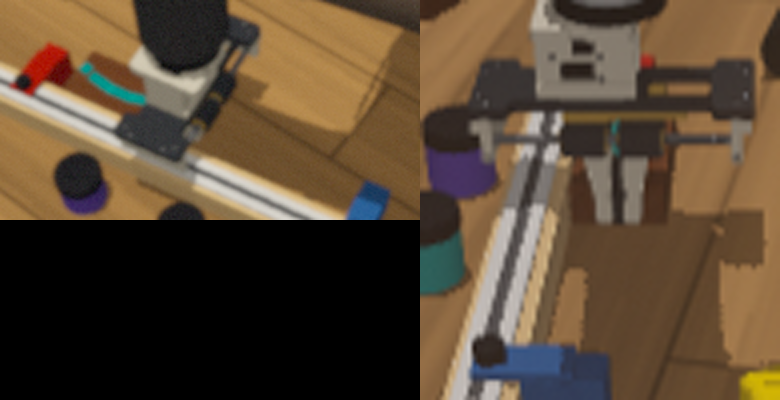

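The blank has slid along the fence and stayed against it, with a gap to the red stop still visible. I'll continue slowly until the force rises.

>>> send_rows --series "0 0 0 0.004 0 0 1; 0 0 0 0.003 0 0 1; 0 0 0 0.003 0 0 1"

```text
time: 12.1
tool_pos: [599.5, -69.2, 12.4]
orientation: [3.141, 0.0, -1.399]
wrist_force: [-0.5, 2.7, -0.3]
grip_width: 0.007
gripper_force: 0.8
```

>>> send_rows --series "0 0 0 0.003 0 0 1; 0 0 0 0.003 0 0 1"

```text
time: 12.35
tool_pos: [600.5, -75.1, 12.4]
orientation: [3.141, 0.0, -1.399]
wrist_force: [-1.0, 1.2, 0.5]
grip_width: 0.005
gripper_force: 0.8
```

>>> send_rows --series "0 0 0 0.003 0 0 1; 0 0 0 0.003 0 0 1"

```text
time: 12.6
tool_pos: [601.0, -78.2, 12.5]
orientation: [-3.141, 0.003, -1.4]
wrist_force: [-10.1, 32.7, 9.8]
grip_width: 0.006
gripper_force: 16.8
```

>>> send_rows --series "0 0 0 0.003 0 0 1; 0 0 0 0.003 0 0 1"

```text
time: 12.85
tool_pos: [601.0, -78.5, 12.5]
orientation: [-3.141, 0.009, -1.4]
wrist_force: [-18.9, 66.0, 19.1]
grip_width: 0.009
gripper_force: 34.0
```

>>> send_rows --series "0 0 0 -0.006 0 0 1; 0 0 0 -0.006 0 0 1; 0 0 0 -0.025 0 0 1; 0 0 0 0 0 -0.06 1; 0 0 0 0 0 -0.06 0.5; 0 0 0 0.04 0.034 0 0; 0 0 0 0.04 0.034 0 0; 0 0 0 0.04 0.034 0 0"

```text
time: 13.85
tool_pos: [515.5, -187.8, 133.0]
orientation: [-3.141, -0.001, -1.399]
wrist_force: [0.9, 0.4, 0.2]
grip_width: 0.401
gripper_force: 0.0
```

>>> send_rows --series "0 0 0.18 0 0 0 0; 0 0 0.18 0 0 0 0; 0 0 0.18 0 0 0 0; 0 0 0.18 0 0 0 0; 0 0 0.18 0 0 0 0; 0 0 0.18 0 0 0 0; 0 0 0.18 0 0 0 0; 0 0 0.18 0 0 0 0"

```text
time: 14.85
tool_pos: [516.3, -186.8, 132.6]
orientation: [-3.141, 0.0, -2.845]
wrist_force: [-0.7, 0.2, 1.4]
grip_width: 0.997
gripper_force: 0.0
```

>>> send_rows --series "0 0 0.131 0 0 0 0; 0 0 0 0 0 0 0"

```text
time: 15.1
tool_pos: [516.3, -186.6, 132.6]
orientation: [-3.141, 0.0, -2.969]
wrist_force: [-0.0, 0.1, -0.4]
grip_width: 1.0
gripper_force: 0.0
```

```bash
python3 - <<'E'
from m import *
np.set_printoptions(precision=1,suppress=True)
o=manip.get_obs();print(o['time'],o['tool_pos'],F(o['tool_pos']),o['orientation'])
a=snap('scene');b=snap('side')
A=cv2.cvtColor(a['img'],4)[150:260,190:350];B=cv2.cvtColor(b['img'],4)[145:235,260:340]
A=cv2.resize(A,None,fx=3,fy=3,interpolation=2);B=cv2.resize(B,None,fx=4,fy=4,interpolation=2)
A=cv2.copyMakeBorder(A,0,30,0,0,0);cv2.imwrite('pics/m5.png',np.hstack([A,B]))
E
```

```text
15.1 [ 516.3 -186.6  132.6] [[-140.3 -131.6]] [-3.1  0.  -3. ]
```

View pics/m5.png

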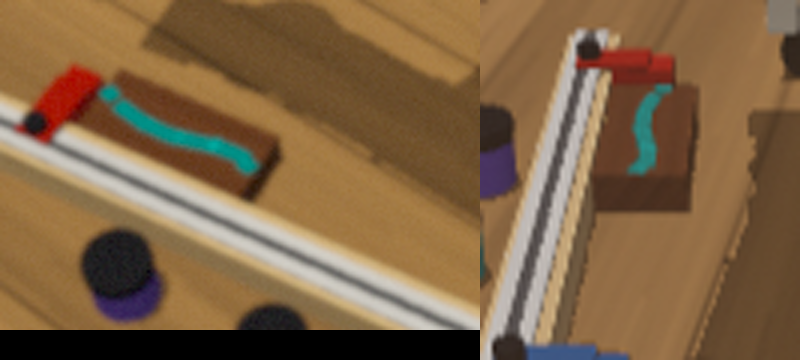

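The blank is against both the fence and the red stop. I'll press lightly on its back edge to make sure it is seated flush.

>>> send_rows --series "0 0 0 0 0.01 0.05 0; 0 0 0 0 0 0.05 0; 0 0 0 0 0 0.019 0; 0 0 0 -0.02 0 0 0; 0 0 0 -0.02 0 0 0; 0 0 0 -0.01 0 0 0; 0 0 0 0 0 0 0"

```text
time: 16.08
tool_pos: [564.1, -167.6, 13.4]
orientation: [-3.142, -0.0, -2.969]
wrist_force: [0.2, -0.3, 0.3]
grip_width: 0.998
gripper_force: 0.0
```

>>> send_rows --series "0 0 0 -0.003 0 0 0; 0 0 0 -0.002 0 0 0; 0 0 0 -0.002 0 0 0"

```text
time: 16.45
tool_pos: [570.7, -166.4, 13.7]
orientation: [-3.142, 0.0, -2.97]
wrist_force: [0.3, 0.5, 0.9]
grip_width: 1.0
gripper_force: 0.0
```

>>> send_rows --series "0 0 0 -0.002 0 0 0; 0 0 0 -0.001 0 0 0"

```text
time: 16.7
tool_pos: [571.0, -166.3, 13.1]
orientation: [3.141, -0.005, -2.971]
wrist_force: [-8.8, -0.9, 6.9]
grip_width: 0.999
gripper_force: 4.4
```

>>> send_rows --series "0 0 0 -0.003 0 0 0; 0 0 0 -0.001 0 0 0; 0 0 0 0 0 0 0"

```text
time: 17.08
tool_pos: [571.1, -166.2, 12.8]
orientation: [3.14, -0.011, -2.973]
wrist_force: [-17.2, -1.8, 13.1]
grip_width: 1.0
gripper_force: 8.6
```

```bash
python3 - <<'E'
from m import *
o=manip.get_obs();print(o['tool_pos'],F(o['tool_pos']),o['orientation'],o['wrist_force'],o['moment'])
E
```

```text
[ 571.10118783 -166.19933944   12.79229081] [[ -82.79770593 -120.81088214]] [ 3.13976976 -0.01107861 -2.97301543] [-17.22463147  -1.75358341  13.05146874] [-1.47568077  5.96950767 -0.93105204]
```

>>> send_rows --series "0 0 0 0.005 0 0 0; 0 0 0.03 0 0 0 0; 0 0 0 -0.002 0 0 0; 0 0 0 -0.001 0 0 0; 0 0 0 0 0 0 0"

```text
time: 17.7
tool_pos: [570.3, -166.2, 12.9]
orientation: [3.141, -0.01, -3.0]
wrist_force: [-15.5, -2.8, 11.3]
grip_width: 0.998
gripper_force: 8.0
```

```bash
python3 - <<'E'
from m import *
o=manip.get_obs();print(o['tool_pos'],F(o['tool_pos']),o['orientation'],o['wrist_force'],o['moment'])
E
```

```text
[ 570.29126991 -166.20761896   12.89776878] [[ -83.59709012 -120.68041946]] [ 3.14061449 -0.00986374 -3.00006281] [-15.52979679  -2.75914877  11.30268899] [-0.21899981  5.75348587  0.89307858]
```

>>> send_rows --series "0 0 0 0.006 0 0 0; 0 0 0 0.03 0 0 0; 0 0 0 0.03 0 0 0; 0 0 0 0 0 -0.06 0; 0 0 0 0 0 -0.06 0; 0 0 0 0.05 0 -0.06 0; 0 0 0 0 0 0 0; 0 0 0 0 0 0 0"

```text
time: 18.7
tool_pos: [471.4, -180.4, 181.8]
orientation: [-3.142, 0.002, -3.0]
wrist_force: [-0.4, 1.0, -0.5]
grip_width: 1.002
gripper_force: 0.0
```

```bash
python3 - <<'E'
from m import *
o=manip.get_obs();print(o['time'],o['tool_pos'],o['wrist_force'])
a=snap('scene');b=snap('side')
A=cv2.cvtColor(a['img'],4)[160:230,190:290];B=cv2.cvtColor(b['img'],4)[145:210,275:335]
A=cv2.resize(A,None,fx=4,fy=4,interpolation=2);B=cv2.resize(B,None,fx=6,fy=6,interpolation=2)
A=cv2.copyMakeBorder(A,0,110,0,0,0);cv2.imwrite('pics/m6.png',np.hstack([A,B]))
E
```

```text
18.7 [ 471.37473817 -180.39217388  181.84149662] [-0.43496089  0.96260382 -0.46628111]
```

View pics/m6.png

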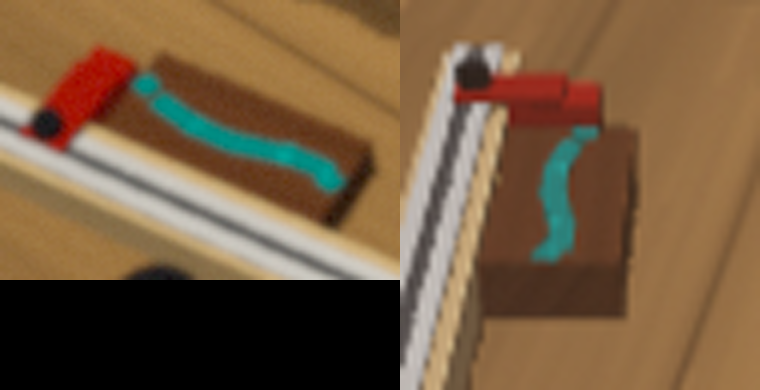

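The blank sits flush to the fence, and its end meets the red stop with no visible gap at crop pixels (140,80) and (600,127). The gripper is clear of everything.

```bash
python3 -c "
from station import manip
print(manip.sign_off())"
```

```text
the job is handed in; nothing more can be done
None
```

I pushed the walnut blank flush against the fence and up to the red stop with the fingertips, and handed the job in at about 19 s; contact forces and the last pictures showed no gap, but no verdict was returned.

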